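Centre the rubber lifting pad on the bottle jack

ROBOT

A 7-joint arm with a two-finger parallel gripper is mounted at the origin on the work surface. World frame = base frame: x ahead of the robot, y to its left, z up, the work surface at z = 0. Lengths are in mm, angles in rad, forces in N, time in s.
With the tool pointing down it reaches from about 350 to 900 mm from the base axis. Payload 8.1 kg.
Tool frame: the origin (TCP) lies midway between the tips of the shut fingers; the grasp point (between the pads) lies 19 mm behind it; z points along the fingers, y is the line along which they close (so a half turn about z gives the same grasp; the last joint's range is limited). The gripper opens to 85 mm and grips with 20 to 120 N. Pads are 22 mm wide; open, the fingers measure 114 mm over their backs; the gripper's body (76 mm by 85 mm) begins 54 mm behind the grasp point. The pads swing forward as they close: fully open they stand 13 mm farther back than shut.
Start: joints at [-1.382, 0.434, 0.025, 1.573, -0.012, 1.134, -0.075], TCP at [179.825, 598.585, 231.323] pointing down, gripper open.
Joint ranges: [-2.62, 2.62], [-0.44, 2.09], [-1.27, 1.32], [0.08, 2.57], [-1.32, 4.46], [0.12, 2], [-2.74, 2.74]. Speed limits (rad/s): [2.22, 2.22, 3.01, 3.01, 3.14, 3.14, 3.14].

INTERFACE

Orientations are given as [roll, pitch, yaw] about the fixed x, y, z axes, in that order (R = Rz(yaw) Ry(pitch) Rx(roll)).
In Python, from rig import ctrl, optics, order gives the robot as it stands. The module is installed in compiled form; this text tells all that it offers.
- The arm moves only by the tool play_rows, never from a script. Its argument "series" is a list of rows, each an object of numbers: "x", "y", "z": the shift along the world's x, y, z in mm; "wx", "wy", "wz": the turn, a rotation vector about the world's x, y, z in degrees. A call has 1 to 12 rows; each row is the pose to reach, as a shift and turn from the pose commanded when the call began; what a row does not reach only later rows make up. A row lasts 1/8 s, in which the tool goes at most 62.5 mm and 10.7 degrees, less where a joint would pass 70% of its speed; a pose out of reach is approached as far as the arm can. A call with a gripper value outside its range is refused whole. "grip" is the opening, from 0 (shut) to 1 (fully open), set as the call begins (left out, the last holds). The fingers move at their own pace and stop on an object; "grip_force" is the grip in N (left out, the last holds). Time passes only in rows, so rows that repeat a pose let the fingers close. It gives the time, the measured TCP pose, the force, the opening and the grip force at its end, in the units of the state.
- ctrl.state(): the state, without advancing time (a new reading comes with each control period).
- optics.camera(name): name is "scene" or "top"; returns a dict with "img" (400x640x3 uint8, blue, green, red), "fx", "fy", "cx", "cy" (pixels), "pose" (4x4, takes a point from camera to world coordinates). Camera axes: x right, y down, z forward; pixel columns grow to the right and rows downward; lengths in mm; the calibration is good to about 2 mm. A picture is of the moment at which its call begins. There is no depth.
- order.close_job(): hands the job in; it is judged then, once.
The state is a dict: "t": time; "q": joint angles; "joint_velocities": joint speeds; "joint_efforts": joint torques, N m; "eef_pos": TCP position; "eef_rot": TCP orientation; "force": force on the tool from outside, world axes, zero at the start; "ft_torque": the same for the moment, N m; "grip_width": finger opening in mm; "finger_force": force on a finger pad.
Only numpy, scipy, OpenCV 4.12 (cv2) and the standard library are available. Lean on these libraries where they do the work, as an engineer would, in place of code of your own. Each camera call takes 0.05 s, during which the arm holds its last target. There are 200 camera calls.

TASK

The heavy rubber lifting pad lies off-centre on the small toothed saddle of the bottle jack and would tip off under a load. Nudge it sideways with light fingertip taps until it sits centred over the saddle, flat and steady. Do not pinch, lift, tip or knock it off, and leave the other things on the shelf where they are.

Things in the scene. Friction and masses are not known exactly. Their poses are not given: they have to be found in the camera images.
- pad: loose lifting pad: solid black rubber disc, 95 mm in diameter, 30 mm thick, with a steel backing plate below, ribs and one wide groove on top; 320 to 500 g. Origin at the centre of its underside, z up. It rests by its weight alone on the saddle's teeth, underside 190 mm and top 220 mm above the shelf, and overhangs the saddle. It starts 10 to 17 mm off centre, in any direction
- pad_top (a point): centre of the pad's top face, 30 mm above its origin. The pad tips off if its centre is over 20 mm from the saddle's, or if its rim is pressed down or dragged up. Pushed level on its side, at half its thickness or lower, it slides flat (2 to 7 N) and stops when the push stops; contact faster than about 60 mm/s is a hard knock. Free air below its rim for 45 mm
- saddle: the jack's fixed round steel saddle, 50 mm in diameter, with 12 blunt teeth on a 43 mm circle. Origin at its centre, level with the tooth tips, 190 mm above the shelf: where the pad's origin should be. Hidden from above by the pad, seen from the side. Its turn about the vertical does not matter
- jack: grey bottle jack, fixed. Origin on the shelf, on the vertical axis of ram and saddle. Base plate 18 mm high: in the jack's x from -93 to +57 mm of that axis, in y 57.5 mm either side. Round body, coaxial, 84 mm in diameter, up to 125 mm; hexagonal cap to 143 mm; ram 36 mm in diameter. Pump and handle socket reach 121 mm out on its -x side, up to 110 mm high
- tray: bystander: open stainless steel tray 150 by 200 mm, 28 mm high, holding five loose acorn lug nuts; origin at the centre of its underside
- socket_rail: bystander: orange plastic rail 36 by 240 mm with six steel sockets, 50 mm high over all; origin at the centre of its underside, long axis y
- extension_bar: bystander: chrome extension bar 260 mm long, 23 mm thick, lying along its own x; origin at about its middle, on the shelf
- valve_cup: bystander: blue cup 68 mm in diameter, 55 mm high, with valve caps in it; origin at the centre of its underside
There are look-alikes about, which are no part of the job. Of the things that look like the pad, the middle-sized one is meant.

How it is judged:
By the outcome, as a careful person would: the job done as asked, in the order asked, and still so for the second after the job is handed in, with the robot touching nothing.
It also fails if it takes over 64 s, if anything falls off the work surface, if the arm or the gripper's body presses on something with over 40 N, if the wrist force passes 120 N, or if a joint passes its speed limit or range.

## Working session

There is one attempt and no reset: what is moved stays moved. The work goes in short steps, Python scripts to look and compute and a tool call to move; the robot and the scene stay as the last step left them, time stands still between calls to the robot, and variables do not carry over. Pictures are saved under pics/ and viewed, at most 10 in all, crops included, and the job is handed in when it is done.

Besides the shell and the picture viewer there is one more tool, called after "Request:" in YAML: its name, and indented under it one key for each argument. play_rows: Moves the arm, as the interface text tells. Its arguments: {"type":"object","properties":{"series":{"type":"array","items":{"type":"object","properties":{"x":{"type":"number"},"y":{"type":"number"},"z":{"type":"number"},"wx":{"type":"number"},"wy":{"type":"number"},"wz":{"type":"number"}}}},"grip":{"type":"number"},"grip_force":{"type":"number"}},"required":["series"]}

```bash
mkdir -p pics
cat > h.py <<'E'
import numpy as np, cv2
from rig import ctrl, optics, order
def ray(c,u,v):
    d=c['pose'][:3,:3]@np.array([(u-c['cx'])/c['fx'],(v-c['cy'])/c['fy'],1.]); return c['pose'][:3,3],d
def onz(c,u,v,z):
    o,d=ray(c,u,v); return o+d*(z-o[2])/d[2]
def proj(c,p):
    q=np.linalg.inv(c['pose'])@np.append(p,1.); return q[0]/q[2]*c['fx']+c['cx'],q[1]/q[2]*c['fy']+c['cy']
E
python3 - <<'E'
from h import *
for n in('scene','top'):
    c=optics.camera(n); cv2.imwrite(f'pics/{n}0.png',c['img']); print(n,c['fx'],c['cx'],c['cy'],np.round(c['pose'],3).tolist())
s=ctrl.state(); print(s['t'],s['eef_pos'],s['eef_rot'],s['force'],s['grip_width'])
E
```

```text
scene 419.4751559455163 316.96645208137346 195.84732958679743 [[0.69, 0.423, -0.588, 1184.49], [0.724, -0.392, 0.568, -673.718], [0.01, -0.817, -0.576, 796.567], [0.0, 0.0, 0.0, 1.0]]
top 463.5106004109529 323.0002397525681 201.44163446453103 [[0.02, -0.99, 0.142, 349.476], [-1.0, -0.021, -0.001, -26.511], [0.004, -0.142, -0.99, 1329.271], [0.0, 0.0, 0.0, 1.0]]
0.1 [179.69145385 598.12823348 230.59550261] [-3.14014804e+00  9.48312868e-05  2.84974079e+00] [-0.08085806  0.41784019 -0.69762561] 85.63532281253357
```

View pics/scene0.png

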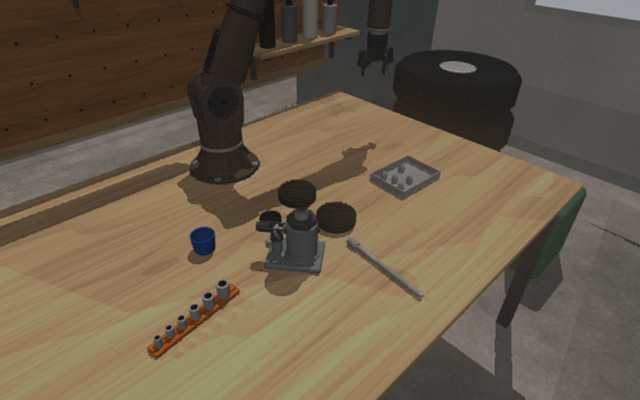

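View pics/top0.png

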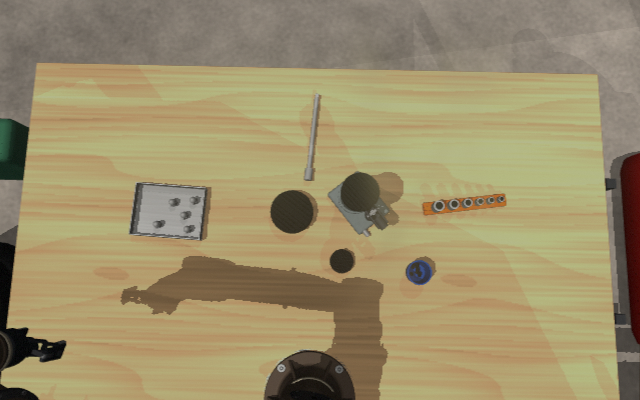

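In the top view, three black discs could be the pad: (292,212), large and on the table; (342,261), small and on the table; and (360,192), middle-sized and on the jack. I choose the one on the jack, which is at (297,193) in the scene view, and check it in a close crop.

Run:
```python
from h import *
a=cv2.imread('pics/scene0.png')[170:280,240:360]; b=cv2.imread('pics/top0.png')[160:250,310:408]
A=cv2.resize(a,(480,440),interpolation=cv2.INTER_CUBIC);B=cv2.resize(b,(320,294),interpolation=cv2.INTER_CUBIC)
o=np.zeros((440,800,3),np.uint8);o[:,:480]=A;o[:294,480:]=B
cv2.imwrite('pics/crop0.png',np.clip(o*1.6,0,255).astype(np.uint8))
c=optics.camera('top');m=(c['img'].max(2)<60).astype(np.uint8)
n,l,s,cen=cv2.connectedComponentsWithStats(m)
for i in range(1,n):
    if s[i,4]>150: print(s[i],cen[i])
for z in(220,): print(onz(c,360,192,z))
```

```text
[   0  119   29   61 1117] [ 15.0340197  153.07251567]
[ 620  156   20  188 1267] [628.83662194 247.38674033]
[341 179  21  32 348] [349.52011494 196.18390805]
[ 271  191   42   42 1358] [291.61634757 211.52798233]
[   0  242   66  126 2238] [ 19.68722073 319.06881144]
[331 250  22  23 403] [341.32754342 260.79156328]
[  0 334   9  36 222] [  3.04954955 351.2972973 ]
[ 267  351   88   49 2500] [315.5836 381.7772]
[  0 384  38  16 398] [ 15.4798995  393.77638191]
[ 533.71774461 -117.45113046  220.        ]
```

View pics/crop0.png

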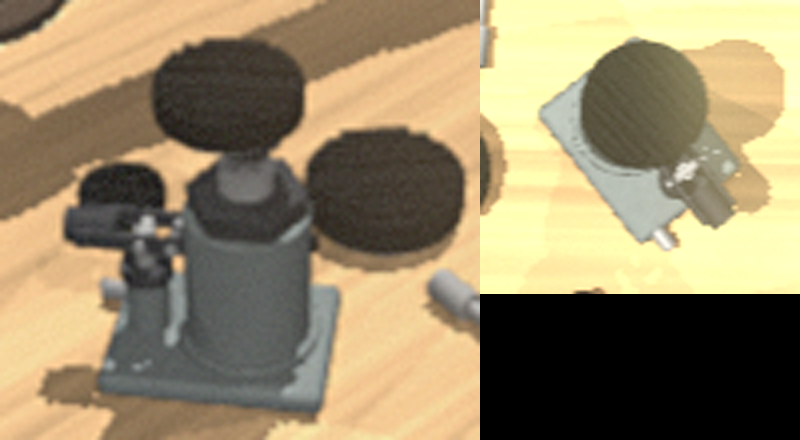

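The crop confirms it: the middle-sized disc sits on the jack's ram and is shifted left of the ram axis in the scene view, with its centre about (297,193) against a ram column of about 302. Next I measure the pad centre and the jack axis.

Run:
```python
from h import *
t=cv2.imread('pics/top0.png');s=cv2.imread('pics/scene0.png')
f=lambda im,pts:[(p,im[p[1],p[0]].tolist(),cv2.cvtColor(im,cv2.COLOR_BGR2HSV)[p[1],p[0]].tolist()) for p in pts]
for x in f(t,[(360,185),(365,200),(345,190),(375,190),(340,200),(350,215),(365,225),(325,215),(390,180),(345,230)]):print(x)
print('scene')
for x in f(s,[(297,185),(297,202),(285,195),(310,195),(292,240),(302,240),(315,240),(325,230),(284,250),(290,262),(302,214),(272,215)]):print(x)
S=cv2.cvtColor(s,cv2.COLOR_BGR2HSV)
for v in(195,214,235,245):print(v,[tuple(S[v,u,1:].tolist()) for u in range(272,328)])
```

```text
((360, 185), [45, 62, 65], [26, 78, 65])
((365, 200), [45, 62, 66], [24, 81, 66])
((345, 190), [38, 50, 56], [20, 82, 56])
((375, 190), [56, 77, 83], [23, 83, 83])
((340, 200), [100, 107, 103], [47, 17, 107])
((350, 215), [112, 120, 116], [45, 17, 120])
((365, 225), [114, 122, 118], [45, 17, 122])
((325, 215), [113, 163, 179], [23, 94, 179])
((390, 180), [90, 127, 150], [19, 102, 150])
((345, 230), [111, 158, 178], [21, 96, 178])
scene
((297, 185), [30, 35, 38], [19, 54, 38])
((297, 202), [24, 26, 30], [10, 51, 30])
((285, 195), [25, 31, 36], [16, 78, 36])
((310, 195), [31, 35, 39], [15, 52, 39])
((292, 240), [57, 59, 57], [60, 9, 59])
((302, 240), [58, 61, 59], [50, 13, 61])
((315, 240), [49, 52, 49], [60, 15, 52])
((325, 230), [26, 31, 35], [17, 66, 35])
((284, 250), [88, 91, 85], [75, 17, 91])
((290, 262), [55, 55, 53], [90, 9, 55])
((302, 214), [68, 69, 71], [10, 11, 71])
((272, 215), [24, 21, 27], [165, 57, 27])
195 [(105, 78), (99, 77), (99, 80), (103, 82), (100, 84), (93, 71), (56, 41), (82, 25), (38, 27), (64, 32), (48, 37), (56, 32), (47, 38), (78, 36), (35, 36), (49, 31), (
[... 1401 characters left out ...]
, (5, 53), (5, 50), (10, 50), (73, 80), (98, 128), (103, 146), (104, 135), (100, 127), (103, 124), (100, 107), (100, 89), (96, 88), (93, 90), (101, 91)]
245 [(19, 53), (14, 53), (9, 56), (17, 61), (13, 60), (0, 59), (8, 62), (13, 60), (10, 53), (5, 49), (15, 68), (9, 88), (11, 93), (11, 96), (17, 74), (5, 47), (10, 49), (9, 57), (14, 56), (9, 57), (14, 56), (4, 58), (13, 58), (13, 57), (9, 58), (13, 59), (4, 59), (8, 62), (8, 61), (8, 62), (13, 61), (12, 63), (9, 60), (8, 62), (16, 63), (12, 63), (13, 61), (9, 58), (13, 59), (4, 59), (18, 58), (5, 56), (5, 53), (10, 53), (16, 49), (11, 71), (14, 94), (13, 98), (10, 98), (11, 97), (11, 96), (14, 89), (19, 79), (86, 125), (95, 155), (95, 155)]
```

```bash
cat > meas.py <<'E'
from h import *
from scipy.optimize import least_squares
def cross(G,p,n,h,frac=.5):
    t=np.arange(-h,h+.01,.25); q=np.array(p)[None]+t[:,None]*np.array(n)[None]
    v=cv2.remap(G,q[:,0].astype(np.float32)[None],q[:,1].astype(np.float32)[None],cv2.INTER_LINEAR)[0]
    a,b=np.median(v[:6]),np.median(v[-6:]); m=a+frac*(b-a)
    if abs(a-b)<12: return None
    i=np.where((v[:-1]-m)*(v[1:]-m)<=0)[0]
    if len(i)==0: return None
    i=i[len(i)//2]; return np.array(p)+np.array(n)*(t[i]+.25*(v[i]-m)/(v[i]-v[i+1]+1e-9))
def grab():
    out={}
    for n in('top','scene'):
        c=optics.camera(n);out[n]=c;c['G']=c['img'].max(2).astype(np.float32);c['S']=cv2.cvtColor(c['img'],cv2.COLOR_BGR2HSV)[...,1].astype(np.float32)
    return out
def pad_top(c,c0=None,angs=None,r=19.5):
    # radial edges around the pad in the top view; far side at z=220, near side at z=190
    c0=c0 if c0 is not None else (360.2,192.2)
    P=[]
    for a in np.radians(angs if angs is not None else [*range(-60,20,6),*range(95,300,6)]):
        n=np.array([np.cos(a),np.sin(a)]); e=cross(c['G'],np.array(c0)+r*n,n,4)
        if e is None: continue
        g=onz(c,*e,220); w=g[:2]-onz(c,*c0,220)[:2]; far=w@(g[:2]-c['pose'][:2,3]); f=far/np.linalg.norm(w)/np.linalg.norm(g[:2]-c['pose'][:2,3])
        if abs(f)<.2: continue
        P.append(np.append(onz(c,*e,220 if f>0 else 190)[:2],f>0))
    P=np.array(P)
    fit=lambda Q:least_squares(lambda q:np.hypot(*(Q[:,:2]-q[:2]).T)-q[2],[*Q[:,:2].mean(0),47],loss='soft_l1')
    r=fit(P); return r.x,np.sqrt(np.mean(r.fun**2)),len(P),[least_squares(lambda q:np.hypot(*(P[P[:,2]==k,:2]-q[:2]).T)-47.5,r.x[:2],loss='soft_l1').x for k in(0,1)]
def mids(c,ch,rows,l,r,h):
    M=[]
    for v in rows:
        a=cross(c[ch],(l,v),(1,0),h);b=cross(c[ch],(r,v),(1,0),h)
        if a is not None and b is not None: M.append((a[0],b[0],v))
    return np.array(M)
E
cat > m1.py <<'E'
from meas import *
D=grab();t,s=D['top'],D['scene']
np.set_printoptions(precision=2,suppress=True)
print('padtop',pad_top(t))
# base edges
def edge(p,q,z,sgn):
    p,q=np.array(p),np.array(q);d=(q-p)/np.linalg.norm(q-p);n=np.array([d[1],-d[0]])
    E=[cross(t['S'],p+f*(q-p),n,3) for f in np.linspace(0,1,14)];E=[onz(t,*e,z)[:2] for e in E if e is not None]
    vx,vy,x,y=cv2.fitLine(np.array(E,np.float32),cv2.DIST_HUBER,0,.01,.01).ravel()
    res=(np.array(E)-[x,y])@[-vy,vx];print('edge n',len(E),'rms',res.std(),'ang',np.degrees(np.arctan2(vy,vx)),x,y);return np.array([x,y]),np.array([vx,vy])
L,B=np.array((328.4,194.6)),np.array((360.5,236.))
e1=edge(L+.12*(B-L),L+.85*(B-L),0,1)
T=np.array((358,171.6)); e2=edge(L+.1*(T-L),L+.4*(T-L),18,1)
# scene
pm=mids(s,'G',range(191,198),277.5,315.5,4); print('pad',pm.mean(0))
bm=mids(s,'S',range(229,237),286.5,317,3); print('body',bm.mean(0),bm[:,:2].std(0))
rm=mids(s,'G',range(212,217),294,308,3); print('ram',rm.mean(0) if len(rm) else None)
d=e1[1]; d=d if d[0]>0 else -d   # jack +x
yj=np.array([-d[1],d[0]]); k=(e1[0]@yj)-57.5
k2=e2[0]@d-57
ax=k*yj+k2*d; print('axis from base',ax,'yaw',np.degrees(np.arctan2(d[1],d[0])))
def plane(u,v):
    o,r=ray(s,u,v); n=np.cross(r,[0,0,1]);n/=np.linalg.norm(n);return n[:2],n[:2]@o[:2]
for nm,m in(('pad',pm),('body',bm),('ram',rm)):
    if len(m):
        n,c=plane(m[:,:2].mean(),m[:,2].mean());print(nm,'n',n,'c',c,'axis resid',c-n@ax)
E
python3 m1.py
```

```text
padtop (array([ 535.79, -117.  ,   47.51]), np.float64(1.0832972931561355), 45, [array([ 536.32, -116.39]), array([ 535.74, -117.08])])
edge n 14 rms 0.19085704230800268 ang 39.006554 500.91644 -88.4544
edge n 14 rms 0.27051510574954285 ang -49.183556 577.0722 -59.626083
pad [277.51 315.66 194.  ]
body [286.06 316.75 234.5 ] [0.16 0.03]
ram [294.04 307.44 214.5 ]
axis from base [ 552.9  -120.34] yaw 39.006554
pad n [0.65 0.76] c 259.3058487487295 axis resid -9.135153540250485
body n [0.66 0.75] c 275.644054178868 axis resid 1.1324607446592836
ram n [0.66 0.75] c 274.1686384135592 axis resid 0.20418955956330365
```

Pad centre is at about (536,-117), and the scene view agrees. The jack axis is at about (552.5,-120), so the pad has to go about 16.5 mm towards (+0.98,-0.19). I'll go in from the robot side with shut fingers, tilted so only the tips touch low on the rim.

Request:
play_rows:
  grip: 0
  series:
    - {"x": 0,"y": 0,"z": 20}
    - {"x": 8,"y": -20,"z": 50,"wz": -3}
    - {"x": 22,"y": -58,"z": 70,"wz": -8}
    - {"x": 38,"y": -100,"z": 70,"wz": -13}
    - {"x": 54,"y": -142,"z": 70,"wz": -18}
    - {"x": 70,"y": -185,"z": 70,"wz": -23}
    - {"x": 87,"y": -230,"z": 70,"wz": -28}
    - {"x": 104,"y": -275,"z": 70,"wz": -33}
    - {"x": 121,"y": -320,"z": 70,"wz": -38}
    - {"x": 138,"y": -365,"z": 70,"wz": -43}
    - {"x": 153,"y": -405,"z": 70,"wz": -48}
    - {"x": 160,"y": -425,"z": 70,"wz": -50}

```text
$.series[0]: bad value
```

Request:
play_rows:
  series:
    - {"x": 10,"y": -25,"wz": -4}
    - {"x": 25,"y": -65,"wz": -9}
    - {"x": 41,"y": -107,"wz": -14}
    - {"x": 57,"y": -150,"wz": -19}
    - {"x": 73,"y": -190,"wz": -24}
    - {"x": 88,"y": -230,"wz": -29}
    - {"x": 100,"y": -260,"wz": -33}
    - {"x": 105,"y": -273,"wz": -34}
    - {"x": 105,"y": -273,"wz": -34}

```text
$.series[0]: bad value
```

Request:
play_rows:
  grip: 0
  series:
    - {"x": 0,"y": 0,"z": 20,"wx": 0,"wy": 0,"wz": 0}
    - {"x": 8,"y": -20,"z": 50,"wx": 0,"wy": 0,"wz": -3}
    - {"x": 22,"y": -58,"z": 70,"wx": 0,"wy": 0,"wz": -8}
    - {"x": 38,"y": -100,"z": 70,"wx": 0,"wy": 0,"wz": -13}
    - {"x": 54,"y": -142,"z": 70,"wx": 0,"wy": 0,"wz": -18}
    - {"x": 70,"y": -185,"z": 70,"wx": 0,"wy": 0,"wz": -23}
    - {"x": 87,"y": -230,"z": 70,"wx": 0,"wy": 0,"wz": -28}
    - {"x": 104,"y": -275,"z": 70,"wx": 0,"wy": 0,"wz": -33}
    - {"x": 121,"y": -320,"z": 70,"wx": 0,"wy": 0,"wz": -38}
    - {"x": 138,"y": -365,"z": 70,"wx": 0,"wy": 0,"wz": -43}
    - {"x": 153,"y": -405,"z": 70,"wx": 0,"wy": 0,"wz": -48}
    - {"x": 160,"y": -425,"z": 70,"wx": 0,"wy": 0,"wz": -50}

```text
t: 1.75
eef_pos: [340.3, 171.6, 301.5]
eef_rot: [3.141, -0.0, 1.973]
force: [0.8, 0.2, 0.4]
grip_width: 0.0
finger_force: 0.0
```

Request:
play_rows:
  series:
    - {"x": 10,"y": -25,"z": 0,"wx": 0,"wy": 0,"wz": -4}
    - {"x": 25,"y": -65,"z": 0,"wx": 0,"wy": 0,"wz": -9}
    - {"x": 41,"y": -107,"z": 0,"wx": 0,"wy": 0,"wz": -14}
    - {"x": 57,"y": -150,"z": 0,"wx": 0,"wy": 0,"wz": -19}
    - {"x": 73,"y": -190,"z": 0,"wx": 0,"wy": 0,"wz": -24}
    - {"x": 88,"y": -230,"z": 0,"wx": 0,"wy": 0,"wz": -29}
    - {"x": 100,"y": -260,"z": 0,"wx": 0,"wy": 0,"wz": -33}
    - {"x": 105,"y": -272,"z": 0,"wx": 0,"wy": 0,"wz": -34}
    - {"x": 105,"y": -272,"z": 0,"wx": 0,"wy": 0,"wz": -34}

```text
t: 2.88
eef_pos: [444.9, -98.5, 301.1]
eef_rot: [-3.141, 0.001, 1.383]
force: [-0.8, -0.3, -0.8]
grip_width: -0.1
finger_force: 0.0
```

Request:
play_rows:
  series:
    - {"x": 0,"y": 0,"z": -15,"wx": -0.9,"wy": -4.9,"wz": 0}
    - {"x": 0,"y": 0,"z": -35,"wx": -1.9,"wy": -9.8,"wz": 0}
    - {"x": 0,"y": 0,"z": -55,"wx": -2.8,"wy": -14.7,"wz": 0}
    - {"x": 0,"y": 0,"z": -75,"wx": -3.7,"wy": -19.6,"wz": 0}
    - {"x": 0,"y": 0,"z": -92,"wx": -4.7,"wy": -24.5,"wz": 0}
    - {"x": 0,"y": 0,"z": -100,"wx": -4.7,"wy": -24.5,"wz": 0}
    - {"x": 0,"y": 0,"z": -100,"wx": -4.7,"wy": -24.5,"wz": 0}

```text
t: 3.75
eef_pos: [445.2, -97.9, 201.5]
eef_rot: [2.708, 0.001, 1.384]
force: [0.4, -0.2, -0.0]
grip_width: 0.0
finger_force: 0.0
```

Run:
```python
from meas import *
D=grab();t,s=D['top'],D['scene']
print(pad_top(t,angs=[*range(-60,20,6),*range(200,300,6)]))
st=ctrl.state();print(st['t'],st['eef_pos'],st['eef_rot'],st['force'])
a=cv2.resize(s['img'][140:260,220:380],(533,400));b=cv2.resize(t['img'][160:280,320:400],(266,400))
cv2.imwrite('pics/c1.png',np.clip(np.hstack([a,b])*1.5,0,255).astype(np.uint8))
```

```text
(array([ 535.30319644, -116.80110784,   47.89064295]), np.float64(1.045181848435194), 30, [array([ 535.30319644, -116.80110784]), array([ 535.7498669 , -117.00782584])])
3.85 [446.17582486 -98.29284435 202.29744714] [2.70567098e+00 1.22199402e-03 1.38366865e+00] [-0.06270685 -0.3953127   0.58860997]
```

View pics/c1.png

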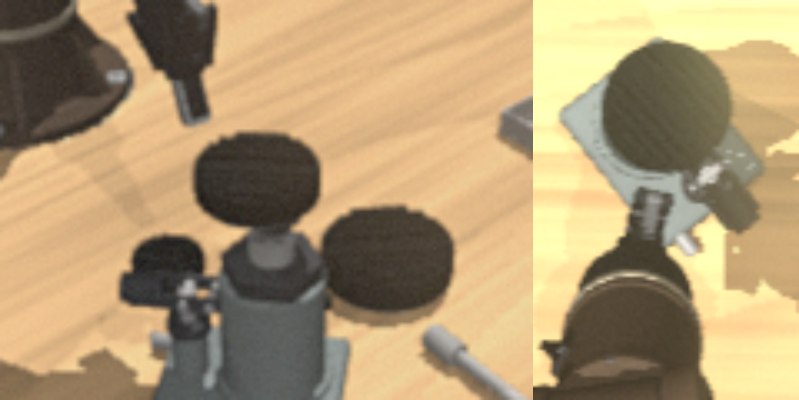

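The pad is untouched at (535.5,-117). The shut, tilted fingertips stand clear of its robot side, about 16 mm short in the top crop. Now a slow approach at rim mid-height.

Request:
play_rows:
  series:
    - {"x": 3,"y": -0.6,"z": -4,"wx": 0,"wy": 0,"wz": 0}
    - {"x": 7,"y": -1.5,"z": -7,"wx": 0,"wy": 0,"wz": 0}
    - {"x": 12,"y": -2.5,"z": -7,"wx": 0,"wy": 0,"wz": 0}
    - {"x": 16,"y": -3.3,"z": -7,"wx": 0,"wy": 0,"wz": 0}
    - {"x": 19,"y": -4,"z": -7,"wx": 0,"wy": 0,"wz": 0}
    - {"x": 21.5,"y": -4.5,"z": -7,"wx": 0,"wy": 0,"wz": 0}
    - {"x": 23,"y": -4.8,"z": -7,"wx": 0,"wy": 0,"wz": 0}
    - {"x": 23,"y": -4.8,"z": -7,"wx": 0,"wy": 0,"wz": 0}

```text
t: 4.85
eef_pos: [467.9, -103.3, 194.3]
eef_rot: [2.706, 0.001, 1.383]
force: [-0.7, -0.2, -0.5]
grip_width: 0.1
finger_force: 0.0
```

Request:
play_rows:
  series:
    - {"x": 1,"y": -0.2,"z": 0,"wx": 0,"wy": 0,"wz": 0}
    - {"x": 2,"y": -0.4,"z": 0,"wx": 0,"wy": 0,"wz": 0}
    - {"x": 3,"y": -0.6,"z": 0,"wx": 0,"wy": 0,"wz": 0}
    - {"x": 4,"y": -0.8,"z": 0,"wx": 0,"wy": 0,"wz": 0}

```text
t: 5.35
eef_pos: [471.9, -104.0, 194.3]
eef_rot: [2.706, 0.001, 1.383]
force: [0.3, 0.5, 0.4]
grip_width: 0.0
finger_force: 0.0
```

Request:
play_rows:
  series:
    - {"x": 1,"y": -0.2,"z": 0,"wx": 0,"wy": 0,"wz": 0}
    - {"x": 2,"y": -0.4,"z": 0,"wx": 0,"wy": 0,"wz": 0}
    - {"x": 3,"y": -0.6,"z": 0,"wx": 0,"wy": 0,"wz": 0}
    - {"x": 4,"y": -0.8,"z": 0,"wx": 0,"wy": 0,"wz": 0}

```text
t: 5.85
eef_pos: [475.9, -104.8, 194.3]
eef_rot: [2.706, 0.001, 1.383]
force: [0.5, -0.3, 0.1]
grip_width: 0.2
finger_force: 0.0
```

Request:
play_rows:
  series:
    - {"x": 1,"y": -0.2,"z": 0,"wx": 0,"wy": 0,"wz": 0}
    - {"x": 2,"y": -0.4,"z": 0,"wx": 0,"wy": 0,"wz": 0}
    - {"x": 3,"y": -0.6,"z": 0,"wx": 0,"wy": 0,"wz": 0}
    - {"x": 4,"y": -0.8,"z": 0,"wx": 0,"wy": 0,"wz": 0}

```text
t: 6.35
eef_pos: [479.9, -105.6, 194.3]
eef_rot: [2.706, 0.001, 1.383]
force: [-0.3, -0.2, 0.0]
grip_width: -0.1
finger_force: 0.0
```

Request:
play_rows:
  series:
    - {"x": 1,"y": -0.2,"z": 0,"wx": 0,"wy": 0,"wz": 0}
    - {"x": 2,"y": -0.4,"z": 0,"wx": 0,"wy": 0,"wz": 0}
    - {"x": 3,"y": -0.6,"z": 0,"wx": 0,"wy": 0,"wz": 0}

```text
t: 6.72
eef_pos: [482.9, -106.2, 194.3]
eef_rot: [2.706, 0.001, 1.383]
force: [0.5, 0.8, 0.5]
grip_width: -0.2
finger_force: 0.0
```

Request:
play_rows:
  series:
    - {"x": 1,"y": -0.2,"z": 0,"wx": 0,"wy": 0,"wz": 0}
    - {"x": 2,"y": -0.4,"z": 0,"wx": 0,"wy": 0,"wz": 0}
    - {"x": 3,"y": -0.6,"z": 0,"wx": 0,"wy": 0,"wz": 0}

```text
t: 7.1
eef_pos: [485.4, -106.8, 194.0]
eef_rot: [2.707, 0.001, 1.383]
force: [-3.1, 0.6, 1.8]
grip_width: -0.1
finger_force: 1.8
```

Request:
play_rows:
  series:
    - {"x": 1,"y": -0.2,"z": 0,"wx": 0,"wy": 0,"wz": 0}
    - {"x": 2,"y": -0.4,"z": 0,"wx": 0,"wy": 0,"wz": 0}
    - {"x": 3,"y": -0.6,"z": 0,"wx": 0,"wy": 0,"wz": 0}
    - {"x": 4,"y": -0.8,"z": 0,"wx": 0,"wy": 0,"wz": 0}

```text
t: 7.6
eef_pos: [489.9, -107.6, 194.3]
eef_rot: [2.706, 0.001, 1.383]
force: [-3.6, 0.5, 1.2]
grip_width: -0.1
finger_force: 1.8
```

Request:
play_rows:
  series:
    - {"x": 1,"y": -0.2,"z": 0,"wx": 0,"wy": 0,"wz": 0}
    - {"x": 2,"y": -0.4,"z": 0,"wx": 0,"wy": 0,"wz": 0}
    - {"x": 3,"y": -0.6,"z": 0,"wx": 0,"wy": 0,"wz": 0}
    - {"x": 4,"y": -0.8,"z": 0,"wx": 0,"wy": 0,"wz": 0}

```text
t: 8.1
eef_pos: [493.9, -108.4, 194.3]
eef_rot: [2.706, 0.001, 1.383]
force: [-3.0, 1.1, 1.4]
grip_width: -0.0
finger_force: 2.0
```

```bash
cat > m2.py <<'E'
from meas import *
np.set_printoptions(precision=2,suppress=True)
D=grab();t,s=D['top'],D['scene']
c0=np.array([360.2,192.2])
for k in range(3):
    r=pad_top(t,c0=c0,angs=[*range(-80,15,5),*range(190,280,5)]); p=np.append(r[0][:2],220); 
    c0=np.array(proj(t,np.array([p[0],p[1],207])))
print('padtop',r)
px=np.array(proj(s,np.array([p[0],p[1],205])))
pm=mids(s,'G',np.arange(px[1]-3,px[1]+4),px[0]-19,px[0]+19,5);print('scene pad',pm.mean(0),pm[:,:2].std(0))
o,rr=ray(s,pm[:,:2].mean(),pm[:,2].mean());n=np.cross(rr,[0,0,1]);n/=np.linalg.norm(n);print('n.pad - n.axis(552.5,-120)',n[:2]@o[:2]-n[:2]@[552.5,-120],'top says',n[:2]@(r[0][:2]-[552.5,-120]))
print(ctrl.state()['force'],ctrl.state()['t'])
E
python3 m2.py
```

```text
padtop (array([ 546.71, -119.1 ,   46.75]), np.float64(0.21976177294560922), 33, [array([ 546.71, -119.1 ]), array([ 545.82, -118.78])])
scene pad [279.75 317.91 194.37] [0.15 0.08]
n.pad - n.axis(552.5,-120) -3.673539750075122 top says -3.1133309578884854
[-2.47  0.28  1.71] 8.2
```

Request:
play_rows:
  series:
    - {"x": 1,"y": -0.2,"z": 0,"wx": 0,"wy": 0,"wz": 0}
    - {"x": 2,"y": -0.4,"z": 0,"wx": 0,"wy": 0,"wz": 0}
    - {"x": 3,"y": -0.6,"z": 0,"wx": 0,"wy": 0,"wz": 0}
    - {"x": 4,"y": -0.8,"z": 0,"wx": 0,"wy": 0,"wz": 0}
    - {"x": 5,"y": -1,"z": 0,"wx": 0,"wy": 0,"wz": 0}
    - {"x": 6,"y": -1.2,"z": 0,"wx": 0,"wy": 0,"wz": 0}

```text
t: 8.95
eef_pos: [499.9, -109.6, 194.3]
eef_rot: [2.706, 0.001, 1.383]
force: [-4.1, 1.2, 2.8]
grip_width: 0.2
finger_force: 2.4
```

```bash
python3 m2.py; sed -i "s/range(191,198),277.5,315.5,4/range(192,199),281,319.5,4/" m1.py; python3 m1.py
```

```text
padtop (array([ 552.48, -120.34,   46.96]), np.float64(0.24633295210179157), 33, [array([ 552.48, -120.34]), array([ 551.83, -120.12])])
scene pad [281.06 319.51 195.56] [0.13 0.08]
n.pad - n.axis(552.5,-120) -0.17956208768413262 top says -0.26699736627814885
[-3.7  -0.74  2.33] 9.05
padtop (array([ 539.55, -118.43,   49.42]), np.float64(4.5356039737853795), 24, [array([ 529.06, -122.8 ]), array([ 546.98, -119.33])])
edge n 8 rms 0.49316156136073014 ang 40.28885 520.68646 -72.73261
edge n 14 rms 0.15743510840063193 ang -49.822903 577.0319 -59.657986
pad [281.07 319.47 195.  ]
body [286.07 316.8  234.5 ] [0.15 0.05]
ram [294.04 307.56 215.  ]
axis from base [ 553.62 -120.19] yaw 40.28885
pad n [0.66 0.75] c 273.5270973087546 axis resid -0.7900445464382528
body n [0.66 0.75] c 275.7707717486089 axis resid 0.6207831627460791
ram n [0.66 0.75] c 274.39520114455615 axis resid -0.24423674135039164
```

The pad is within about 1 mm of the axis estimate. I back straight off and then check.

Request:
play_rows:
  series:
    - {"x": -1,"y": 0.2,"z": 0,"wx": 0,"wy": 0,"wz": 0}
    - {"x": -3,"y": 0.6,"z": 0,"wx": 0,"wy": 0,"wz": 0}
    - {"x": -8,"y": 1.6,"z": 0,"wx": 0,"wy": 0,"wz": 0}
    - {"x": -18,"y": 3.6,"z": 0,"wx": 0,"wy": 0,"wz": 0}
    - {"x": -35,"y": 7,"z": 0,"wx": 0,"wy": 0,"wz": 0}
    - {"x": -55,"y": 11,"z": 5,"wx": 0,"wy": 0,"wz": 0}
    - {"x": -75,"y": 15,"z": 20,"wx": 0,"wy": 0,"wz": 0}
    - {"x": -90,"y": 18,"z": 40,"wx": 0,"wy": 0,"wz": 0}
    - {"x": -95,"y": 19,"z": 50,"wx": 0,"wy": 0,"wz": 0}
    - {"x": -95,"y": 19,"z": 50,"wx": 0,"wy": 0,"wz": 0}

```text
t: 10.4
eef_pos: [405.0, -90.5, 245.0]
eef_rot: [2.704, -0.001, 1.384]
force: [0.2, 0.1, -0.5]
grip_width: -0.1
finger_force: 0.0
```

```bash
python3 m2.py
python3 - <<'E'
from meas import *
D=grab();t,s=D['top'],D['scene']
a=cv2.resize(s['img'][140:260,220:380],(533,400));b=cv2.resize(t['img'][160:280,320:400],(266,400))
cv2.imwrite('pics/c2.png',np.clip(np.hstack([a,b])*1.5,0,255).astype(np.uint8))
E
```

```text
padtop (array([ 552.88, -120.51,   46.82]), np.float64(0.2740252245009486), 33, [array([ 552.88, -120.51]), array([ 552.07, -120.23])])
scene pad [281.03 319.51 195.66] [0.12 0.07]
n.pad - n.axis(552.5,-120) -0.21398157263899975 top says -0.13134875029422016
[ 0.46 -0.21 -0.3 ] 10.5
```

View pics/c2.png

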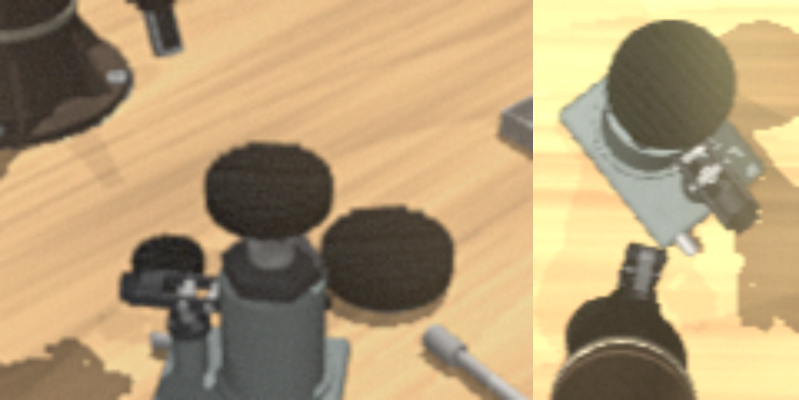

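The close view shows the pad flat, centred over the ram (scene crop pad centre at column 268, ram about 268), with the arm clear. Measured centre is (552.3,-120.3) against an axis of about (552.7,-120). I'm handing it in.

```bash
python3 -c "
from rig import order
print(order.close_job())"
```

```text
the job is handed in; nothing more can be done
None
```

I pushed the pad about 17 mm with slow, light fingertip contact until it sat flat within roughly 1–2 mm of the saddle's centre by the cameras. I then backed the arm clear, having touched nothing else, and handed the job in at about 10.6 s; no verdict came back.

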